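# Cup on the drying peg, then crack the rinse pot's stuck lid and hold it ajar

## Robot

A 6-joint arm with a two-finger parallel gripper is mounted at the origin on the work surface. World frame = base frame: x ahead of the robot, y to its left, z up, the work surface at z = 0. Lengths are in m, angles in rad, forces in N, time in s.
With the tool pointing down it reaches from about 0.3 to 0.875 m from the base axis. Payload 6.4 kg.
Tool frame: the origin (TCP) lies on the mounting face of the last link; the fingertips stand 173 mm ahead of it and the grasp point (between the pads) lies 155 mm ahead of it; y points along the fingers, x is the direction in which the jaws open and shut, and the axes are right-handed (so a half turn about y gives the same grasp; the last joint's range is limited). The gripper opens to 85 mm and grips with 20 to 120 N. Pads are 22 mm wide; open, the fingers measure 114 mm over their backs; the gripper's body (76 mm by 85 mm) begins 54 mm behind the grasp point. The pads swing forward as they close: fully open they stand 13 mm farther back than shut.
Start: joints at [-1.484, 0.181, 1.607, -0, 1.354, -0.206], TCP at [0.166, -0.551, 0.405] pointing down, gripper open.
Joint ranges: [-2.99, 2.99], [-0.89, 2.07], [0.3, 2.58], [-1.14, 4.28], [0, 2.63], [-3.12, 3.12]. Speed limits (rad/s): [2.57, 2.57, 3.01, 3.14, 3.14, 3.14].

## Interface

Orientations are given as a unit quaternion [w, x, y, z].
In Python, from bench import * gives the robot as it stands.
- The arm moves only by the tool move_arm, never from a script. Its argument "moves" is a list of rows, each a list of 3 entries, a list of its own where there are three numbers: the opening, from 0 (shut) to 1 (fully open), then the shift along the tool's x, y, z in m, then the turn, a rotation vector about the tool's x, y, z in rad. In form: [[gripper, [x, y, z], [ax, ay, az]], ...]. A call has 1 to 8 rows; each row shifts and turns the commanded pose from where the row before left it, along the tool's axes as they then stand; what a row does not reach is not made up. A row lasts 1/12 s, in which the tool goes at most 41.7 mm and 7.16 degrees, less where a joint would pass 70% of its speed; a pose out of reach is approached as far as the arm can. A call is refused whole if a number of a shift passes 0.0417 or a number of a turn 0.125, either way. A call with a gripper value outside its range is refused whole. The fingers move at their own pace and stop on an object; the grip force is fixed at half the most. Time passes only in rows, so rows that do not move let the fingers close. It gives the time, the measured TCP pose, the force and the opening at its end, in the units of the state.
- get_obs(): the state, without advancing time (a new reading comes with each control period).
- camera(name): name is "scene" or "side" or "wrist"; returns a dict with "pixels" (384x512x3 uint8, red, green, blue), "z_map" (384x512 float32, m along the optical axis (not along the pixel's ray), 0 where there is no reading), "fov_y" (degrees; the focal length in pixels is half the picture's height over the tangent of half this angle, whatever the lens; pixels are square), "cx", "cy" (the principal point, pixels), "distortion" ([k1, k2, p1, p2, k3] as OpenCV has them; the pictures are not rectified), "cam_to_world" (4x4, takes a point from camera to world coordinates). Camera axes: x right, y down, z forward; pixel columns grow to the right and rows downward; lengths in m; the calibration is good to about 2 mm. A picture is of the moment at which its call begins.
- hand_in(): hands the job in, once; it reports no verdict.
The state is a dict: "time_s": time; "q": joint angles; "dq": joint speeds; "joint_efforts": joint torques, N m; "eef_pos": TCP position; "eef_rot": TCP orientation; "wrist_force": force on the tool from outside, world axes, zero at the start; "torque": the same for the moment, N m; "opening": opening from 0.0 (shut) to 1.0 (fully open).
Only numpy, scipy, OpenCV 4.12 (cv2) and the standard library are available. Lean on these libraries where they do the work, as an engineer would, in place of code of your own. Each camera call takes 0.05 s, during which the arm holds its last target. There are 200 camera calls.

## Task

The rinsed measuring cup lies in the saddle on the lid of the parts-rinse pot: stand it upside down on the drying peg, mouth down and fully home, and let go of it. Then take the lid's handle, break the lid free from its sticky gasket and finish while holding it ajar with the fingers, its handle-side edge about 40 mm above the rim, so that the pot can vent; never swing the lid more than about 80 mm open, and leave the tin, the oil bottle and the steel bush where they are.

Things in the scene. Friction and masses are not known exactly. Their poses are not given: they have to be found in the camera images.
- cup_mid (a point): Middle of the axis of a straight-sided aluminium cup, 52 mm outside diameter, 78 mm long, wall and bottom 3 mm, about 110 g, loose. z axis: from the closed bottom to the open mouth. At the start it lies on its side on the lid, axis 32 mm above the lid's top, mouth pointing to the hinge, away from the handle.
- cup: The same cup; origin at the centre of the outside of its closed bottom, z axis towards the mouth. At the start it rests on two low rubber ribs on the lid, parallel to its axis, 84 mm long and 10 mm high, which reach only 18 mm to either side of the axis: fingers have room on both sides of the cup.
- peg_tip (a point): Top centre of the drying peg: upright steel post, 28 mm diameter, top edge chamfered, top 105 mm above the bench, on a round foot 110 mm wide and 10 mm high, all fixed. z is up. A cup fully home rests with the inside of its bottom on the post's top: its middle is then 36 mm below this point, its rim 30 mm above the bench.
- lid_handle (a point): Middle of the lid's handle: round black bar, 14 mm diameter, 104 mm long, parallel to the hinge, axis 33 mm above the lid's top, on two 10 mm posts 84 mm apart (grip between them). It is 175 mm from the hinge line and, when shut, 39 mm above it. It turns with the lid. y axis along the bar; lid shut: x axis level from handle to hinge, z up.
- lid_hinge (a point): Centre of the hinge line, at the back of the pot's rim, 113 mm above the bench; fixed. x axis points level from the handle's side to the hinge side, y along the hinge line. The pot is a fixed grey steel tank, 200 mm (x) by 170 mm (y), 110 mm high, its centre 100 mm before the hinge along -x; the lid is flat steel, 206 x 176 x 6 mm, about 0.4 kg.
- lid (a joint): Lid angle in rad: 0 shut, grows as the handle's edge lifts, stops at 1.0. Front edge 203 mm from the hinge: 0.2 rad is a gap of about 40 mm. The gasket grips through about the first 10 mm of lift, most at its start, needing a peak of about 16 N upwards at the handle (weight included); beyond that little but weight is left, 2 to 3 N there. It falls shut if let go.
- tin: Bystander: blue rectangular paste tin with a round steel cap, 60 x 90 x 93 mm high; origin under its centre. Leave it alone.
- oil: Bystander: yellow plastic oil bottle with a black cap, 60 mm diameter, 160 mm high; origin under its centre. Leave it alone.
- bush: Bystander: flanged steel bush, flange 68 mm diameter, 45 mm high; origin under its centre. Leave it alone.
Mind the look-alikes: they are no part of the job. Leave any red look-alike of the cup alone. Of the things shaped like the part that bears peg_tip, the dark steel one is meant.

How it is judged:
By the outcome, as a careful person would: the job done as asked, in the order asked, and still so for the second after the job is handed in, while the arm keeps its last pose, push and grip.
It also fails if it takes over 58 s, if anything falls off the work surface, if the arm or the gripper's body presses on something with over 40 N, if the wrist force passes 120 N, or if a joint passes its speed limit or range.

## Working session

There is one attempt and no reset: what is moved stays moved. The work goes in short steps, Python scripts to look and compute and a tool call to move; the robot and the scene stay as the last step left them, time stands still between calls to the robot, and variables do not carry over. Pictures are saved under pics/ and viewed, about 8 in all and at most 12, crops included, and the job is handed in when it is done.

Besides the shell and the picture viewer there is one more tool, called as name(argument=value, ...), one argument or row to a line, values as JSON. move_arm: Moves the arm, as the interface text tells. Its arguments: {"type":"object","properties":{"moves":{"type":"array","items":{"type":"array"}}},"required":["moves"]}

```bash
ls; mkdir -p pics; cat > h.py <<'E'
from bench import *
import numpy as np, cv2
def K(c):
    f=192/np.tan(np.radians(c["fov_y"])/2)
    return np.array([[f,0,c["cx"]],[0,f,c["cy"]],[0,0,1.]])
def cloud(c):
    v,u=np.mgrid[0:384,0:512]
    p=cv2.undistortPoints(np.stack([u.ravel(),v.ravel()],1).astype(np.float64)[:,None],K(c),np.array(c["distortion"],float))[:,0]
    z=c["z_map"].ravel()
    P=np.c_[p*z[:,None],z]
    M=np.array(c["cam_to_world"])
    P=P@M[:3,:3].T+M[:3,3]; P[z==0]=np.nan
    return P.reshape(384,512,3)
def save(c,n): cv2.imwrite(f"pics/{n}.png",c["pixels"][:,:,::-1])
E
python3 - <<'E'
from h import *
cs=[]
for n in ["scene","side"]:
    c=camera(n); np.savez(f"{n}0.npz",P=cloud(c),I=c["pixels"]); cs.append(c["pixels"]); print(n,np.round(c["cam_to_world"],3).tolist(),c["fov_y"])
    save(c,n+"0")
print(get_obs())
E
```

```text
pics
scene [[-0.714, 0.6, -0.361, 1.008], [0.7, 0.613, -0.366, 0.409], [0.002, -0.514, -0.858, 1.075], [0.0, 0.0, 0.0, 1.0]] 56.804418975242875
side [[-0.96, -0.182, 0.211, 0.339], [-0.279, 0.622, -0.732, 0.874], [0.002, -0.762, -0.648, 0.856], [0.0, 0.0, 0.0, 1.0]] 55.56546224633485
{'time_s': 0.1, 'q': array([-1.48431637e+00,  1.81447633e-01,  1.60789460e+00,  1.05033297e-05,
        1.35379954e+00, -2.06302612e-01]), 'dq': array([ 0.00151408, -0.00238904, -0.00256875, -0.00016677, -0.00028847,
       -0.00271362]), 'joint_efforts': array([ 5.11550825e-04, -4.45876944e+01, -3.52237165e+01, -1.99949577e-04,
        4.14166687e-03, -2.30118764e-05]), 'eef_pos': array([ 0.16595202, -0.55029692,  0.40389126]), 'eef_rot': array([ 0.56799798, -0.56717362,  0.42207867, -0.4213573 ]), 'wrist_force': array([-0.12516117,  0.93388082,  0.14152901]), 'torque': array([ 0.04558794, -0.01463608,  0.01945848]), 'opening': 0.9991235928273139}
```

View pics/scene0.png

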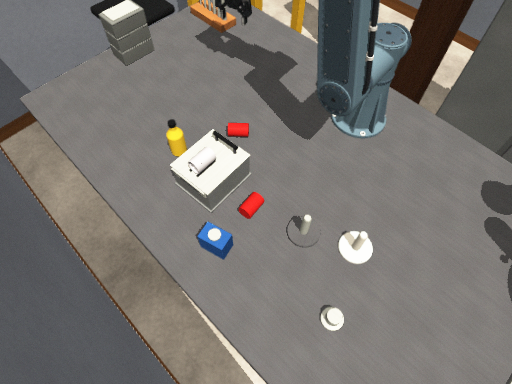

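View pics/side0.png

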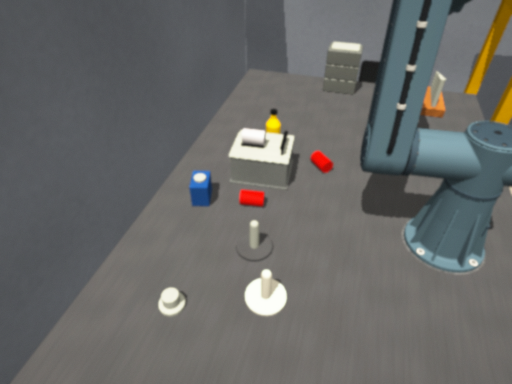

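The scene view shows the pot at about (210,170), the cup on it (202,160), the handle (226,142), two red decoy cups, the dark-footed peg (305,228) and a white-footed look-alike (357,243). The side view agrees: dark peg (254,240), white peg (266,290).

```bash
python3 - <<'E'
from h import *
for n,pk,pt in [("scene",(305,228),(210,170)),("side",(254,240),(263,155))]:
    d=np.load(n+"0.npz");P=d["P"];I=d["I"].astype(int)
    v,u=np.mgrid[0:384,0:512]
    def box(c,r): return (abs(u-c[0])<r)&(abs(v-c[1])<r)
    Z=P[...,2]
    m=box(pk,30)&(Z>0.04)&(Z<.13); Q=P[m]
    print(n,"peg n",len(Q),"max",Q.max(0),"med",np.median(Q,0),"x",np.ptp(Q,0))
    top=Q[Q[:,2]>.098];print(" top",len(top),top.mean(0),top.min(0),top.max(0))
    m=box(pt,45)
    L=P[m&(Z>.105)&(Z<.13)]
    r=cv2.minAreaRect((L[:,:2]*1000).astype(np.float32)); print(" lid",len(L),r,np.median(L[:,2]))
    H=P[m&(Z>.14)&(I.max(2)<70)]; 
    if len(H): print(" handle",len(H),H.mean(0),H.min(0),H.max(0),cv2.minAreaRect((H[:,:2]*1000).astype(np.float32)))
    br=(I.min(2)>90)&(I.max(2)-I.min(2)<40)
    C=P[m&(Z>.13)&(Z<.19)&br]; print(" cup",len(C),np.median(C,0),C.min(0),C.max(0),cv2.minAreaRect((C[:,:2]*1000).astype(np.float32)))
    T=C[C[:,2]>.168]; print(" cuptop",len(T),T.mean(0),cv2.minAreaRect((T[:,:2]*1000).astype(np.float32)))
    # other objects
    hi=((Z>.03)&(Z<.3)&(P[...,0]>.1)&(P[...,0]<1.1)&(abs(P[...,1])<.9)).astype(np.uint8)
    k,lab,st,ce=cv2.connectedComponentsWithStats(hi)
    for i in range(1,k):
        if st[i,4]>25:
            Q=P[lab==i];print("  obj",ce[i].round(),st[i,4],Q.min(0).round(3),Q.max(0).round(3))
E
```

```text
scene peg n 133 max [0.55788859 0.1941677  0.10790748] med [0.55055382 0.18351746 0.09029066] x [0.02662052 0.02651805 0.06788898]
 top 57 [0.54485471 0.18102415 0.10358375] [0.53126807 0.16827232 0.09843848] [0.55598649 0.19237506 0.10790748]
 lid 2393 ((625.2265014648438, -239.40707397460938), (214.4276885986328, 290.4004821777344), 4.315593242645264) 0.11947892100516089
 handle 114 [ 0.55333917 -0.20347308  0.1565089 ] [ 0.53433088 -0.37103964  0.14191923] [ 0.63835644 -0.13816645  0.16270457] ((574.2132568359375, -260.8238830566406), (40.143985748291016, 252.5607452392578), 22.196334838867188)
 cup 429 [ 0.65542261 -0.17210303  0.17096894] [ 0.53526668 -0.24372007  0.1300284 ] [ 0.69320417 -0.13989235  0.18041141] ((614.8899536132812, -186.23443603515625), (154.21469116210938, 104.42040252685547), 4.321554660797119)
 cuptop 249 [ 0.65268431 -0.17796156  0.17455849] ((652.2726440429688, -179.94483947753906), (78.61817932128906, 42.268070220947266), 4.172533988952637)
  obj [222.  10.] 75 [ 0.166 -0.619  0.243] [ 0.196 -0.582  0.3  ]
  obj [244.  17.] 78 [ 0.134 -0.518  0.245] [ 0.
[... 1397 characters left out ...]
.8621597290039), 4.927281379699707)
 cuptop 138 [ 0.65027084 -0.17148657  0.17314023] ((650.816162109375, -175.8048095703125), (77.9019775390625, 40.91211700439453), 0.9353586435317993)
  obj [262. 153.] 3072 [ 0.509 -0.386  0.03 ] [ 0.732 -0.083  0.178]
  obj [396. 171.] 556 [0.1   0.004 0.258] [0.295 0.09  0.3  ]
  obj [321. 159.] 205 [ 0.369 -0.307  0.03 ] [ 0.453 -0.228  0.054]
  obj [201. 185.] 577 [ 0.738 -0.032  0.03 ] [0.818 0.072 0.095]
  obj [252. 196.] 269 [ 0.565 -0.026  0.03 ] [0.644 0.03  0.055]
  obj [254. 232.] 207 [0.53  0.172 0.031] [0.556 0.198 0.107]
  obj [266. 282.] 252 [0.452 0.327 0.03 ] [0.479 0.353 0.107]
  obj [170. 296.] 256 [0.673 0.406 0.03 ] [0.717 0.449 0.051]
```

```bash
python3 - <<'E'
from h import *
for n,pt in [("scene",(210,170)),("side",(263,155))]:
    d=np.load(n+"0.npz");P=d["P"];I=d["I"].astype(int);Z=P[...,2]
    m=(P[...,1]>-.295)&(P[...,1]<-.06)&(P[...,0]>.49)&(P[...,0]<.76)
    L=P[m&(Z>.105)&(Z<.127)]; r=cv2.minAreaRect((L[:,:2]*1000).astype(np.float32)); print(n,"lid",r)
    H=P[m&(Z>.14)&(I.max(2)<90)&(P[...,0]<.59)]; c,a=H[:,:2].mean(0),H[:,:2]-H[:,:2].mean(0)
    w=np.linalg.svd(a,full_matrices=False)[2][0];t=a@w
    print(" handle",len(H),H.mean(0),H.max(0),"dir",w,"mid",c+w*(t.min()+t.max())/2,np.ptp(t))
    C=P[m&(Z>.15)&(P[...,0]>.59)]; 
    # cylinder fit: yaw psi, axis offset b, height
    from scipy.optimize import least_squares
    def f(p):
        s,cn=np.sin(p[0]),np.cos(p[0]); y=-C[:,0]*s+C[:,1]*cn
        return np.hypot(y-p[1],C[:,2]-p[2])-.026
    o=least_squares(f,[.08,-.22,.151],loss='soft_l1',f_scale=.002);p=o.x
    x=C[:,0]*np.cos(p[0])+C[:,1]*np.sin(p[0]); xm=(np.percentile(x,1)+np.percentile(x,99))/2
    R=np.array([[np.cos(p[0]),-np.sin(p[0])],[np.sin(p[0]),np.cos(p[0])]])
    print(" cup yaw deg",np.degrees(p[0]),"z",p[2],"mid",R@[xm,p[1]],"len",np.percentile(x,[0,1,99,100]),"res",np.abs(f(p)).mean())
E
```

```text
scene lid ((621.1761474609375, -184.473388671875), (215.0561065673828, 180.0560302734375), 3.961743116378784)
 handle 115 [ 0.54564919 -0.1865825   0.1567057 ] [ 0.55426738 -0.13816645  0.16270457] dir [-0.08428846  0.9964414 ] mid [ 0.54589845 -0.18952921] 0.10275239912924436
 cup yaw deg 4.912799437704972 z 0.15120339250680703 mid [ 0.65214916 -0.18201933] len [0.59437948 0.59565541 0.67267507 0.67401023] res 0.0013357559182957067
side lid ((621.0098876953125, -180.32492065429688), (211.4913330078125, 184.15611267089844), 4.6143059730529785)
 handle 52 [ 0.54238806 -0.18077609  0.15679977] [ 0.55261636 -0.13216884  0.16039361] dir [-0.09956292  0.99503127] mid [ 0.5430234  -0.18712571] 0.10963918167265696
 cup yaw deg 4.037534231294232 z 0.14966843277921277 mid [ 0.65095349 -0.17926803] len [0.59798245 0.59819035 0.67524097 0.67640071] res 0.002000098068270508
```

move_arm(
  moves=[
    [1, [-0.021, 0, 0.031], [0, 0, 0]],
    [1, [-0.021, 0, 0.031], [0, 0, 0]],
    [1, [-0.021, 0, 0.031], [0, 0, 0]],
    [1, [-0.021, 0, 0.031], [0, 0, 0]],
    [1, [-0.021, 0, 0.031], [0, 0, 0]],
    [1, [-0.021, 0, 0.031], [0, 0, 0]],
    [1, [-0.021, 0, 0.031], [0, 0, 0]],
    [1, [-0.021, 0, 0.031], [0, 0, 0]],
  ],
)

```text
time_s: 0.77
eef_pos: [0.3556, -0.3164, 0.4044]
eef_rot: [0.568, -0.567, 0.422, -0.422]
wrist_force: [0.5, -0.2, -0.9]
opening: 1.002
```

```bash
cat > rec.py <<'E'
from h import *
o=get_obs(); L=list(np.r_[o["q"],o["eef_pos"],o["eef_rot"]])
open("fk.txt","a").write(" ".join(map(str,L))+"\n"); print(o["time_s"],o["q"].round(3),o["eef_pos"].round(4),o["eef_rot"].round(4),o["wrist_force"].round(1),round(o["opening"],3))
E
echo "-1.48431637 0.181447633 1.6078946 1.05e-05 1.35379954 -0.206302612 0.16595202 -0.55029692 0.40389126 0.56799798 -0.56717362 0.42207867 -0.4213573" > fk.txt
python3 rec.py
```

```text
0.7667 [-0.977 -0.046  1.848  0.     1.34   0.301] [ 0.3556 -0.3164  0.4044] [ 0.5676 -0.5674  0.4219 -0.4217] [ 0.5 -0.2 -0.9] 1.002
```

move_arm(
  moves=[
    [1, [-0.021, 0, 0.031], [0, 0.1, 0]],
    [1, [-0.021, 0, 0.031], [0.12, 0, 0]],
    [1, [-0.021, 0, 0.031], [0.12, 0, 0]],
    [1, [-0.021, 0, 0.031], [0.12, 0, 0]],
    [1, [0, 0, 0], [0, 0, -0.12]],
    [1, [0, 0, 0], [0, 0, -0.12]],
    [1, [0, 0, 0], [0, 0, 0]],
  ],
)

```text
time_s: 1.35
eef_pos: [0.4567, -0.2082, 0.4155]
eef_rot: [-0.567, 0.481, -0.305, 0.595]
wrist_force: [-0.1, 1.0, 0.4]
opening: 1.004
```

```bash
python3 rec.py
```

```text
1.35 [-0.699 -0.13   1.93   0.144  0.929  0.659] [ 0.4567 -0.2082  0.4155] [-0.567   0.4806 -0.3049  0.5955] [-0.1  1.   0.4] 1.004
```

```bash
cat > kin.py <<'E'
import numpy as np
from scipy.spatial.transform import Rotation as R
from scipy.optimize import least_squares
D=np.loadtxt("fk.txt",ndmin=2)
def rot(q,s4=1,s6=1,c=0):
    return R.from_euler("z",q[0])*R.from_euler("y",q[1]+q[2])*R.from_euler("z",s4*q[3])*R.from_euler("y",q[4])*R.from_euler("z",s6*q[5]+c)
M=R.from_matrix(np.array([[1,0,0],[0,0,-1],[0,1,0]]).T) # tool y = approach
# columns: tool x,y,z expressed in flange frame (approach = flange z)
M=R.from_matrix(np.array([[1,0,0],[0,0,-1],[0,1,0]],float)) 
def fk(q,p):
    a1,h,L1,L2,e,d=p[:6]
    R1=R.from_euler("z",q[0]); R2=R1*R.from_euler("y",q[1]); R3=R1*R.from_euler("y",q[1]+q[2])
    r=rot(q,S4,S6,C)
    return R1.apply([a1,0,h])+R2.apply([0,0,L1])+R3.apply([e,0,L2])+r.apply([0,0,d]), r*M
qq=lambda row:R.from_quat(row[[10,11,12,9]])
best=None
for S4 in (1,-1):
  for S6 in (1,-1):
    for C in np.arange(4)*np.pi/2:
      err=max(((rot(r,S4,S6,C)*M).inv()*qq(r)).magnitude() for r in D)
      if best is None or err<best[0]: best=(err,S4,S6,C)
_,S4,S6,C=best
def res(p): return np.concatenate([fk(r,p)[0]-r[6:9] for r in D]+[1e-3*(np.array(p)-[0.,.3,.4,.4,0,.1])])
P=least_squares(res,[0,.3,.4,.4,0,.1]).x
lo=np.array([-2.99,-.89,.3,-1.14,0,-3.12]);hi=-lo.copy();hi=np.array([2.99,2.07,2.58,4.28,2.63,3.12])
def ik(pos,rt,q0):
    def f(q):
        x,r=fk(q,P); return np.r_[(x-pos)*5,(rt.inv()*r).as_rotvec()]
    q0=np.clip(q0,lo+.01,hi-.01); s=least_squares(f,q0,bounds=(lo,hi)); return s.x,np.abs(s.fun).max()
def tool(head,t,spin=1):
    "tool rotation: approach tilted t from down towards heading; jaw horizontal; spin=+-1 picks jaw sign"
    a=np.array([np.cos(head)*np.sin(t),np.sin(head)*np.sin(t),-np.cos(t)])
    x=spin*np.array([np.sin(head),-np.cos(head),0]); return R.from_matrix(np.c_[x,a,np.cross(x,a)]),a
if __name__=="__main__":
    print(best,P.round(4)); print(np.abs(res(P)).reshape(-1,3).round(4))
E
python3 kin.py
```

```text
(1.57578045515097e-08, 1, 1, np.float64(3.141592653589793)) [ -3.6291 -31.8265   2.2661  -2.9642 -30.8158   0.7286]
[[0.117  0.0138 0.0046]
 [0.1045 0.0557 0.0214]
 [0.026  0.0444 0.026 ]
 [0.0036 0.0321 0.0019]
 [0.0034 0.0308 0.0006]]
```

```bash
python3 - <<'E'
s=open("kin.py").read()
s=s.replace("a1,h,L1,L2,e,d=p[:6]","a1,h,L1,L2,e,d,b,b4=p").replace("R1.apply([a1,0,h])","R1.apply([a1,b,h])").replace("+r.apply([0,0,d]), r*M","+(R3*R.from_euler('z',S4*q[3])).apply([0,b4,0])+r.apply([0,0,d]), r*M")
s=s.replace("[0.,.3,.4,.4,0,.1])])","P0)])").replace("P=least_squares(res,[0,.3,.4,.4,0,.1]).x","P0=np.array([0,.25,.45,.4,0,.1,.11,0])\nP=least_squares(res,P0).x").replace("1e-3*","1e-4*").replace(".reshape(-1,3)","")
open("kin.py","w").write(s)
E
python3 kin.py
```

```text
(1.57578045515097e-08, 1, 1, np.float64(3.141592653589793)) [-0.      0.3127  0.4382  0.5144  0.0848  0.1455  0.1178 -0.    ]
[0. 0. 0. 0. 0. 0. 0. 0. 0. 0. 0. 0. 0. 0. 0. 0. 0.]
```

move_arm(
  moves=[
    [1, [0, 0, 0], [0.12, 0, 0]],
    [1, [0, 0, 0], [0.12, 0, 0]],
    [1, [0, 0, 0], [0, 0.12, 0]],
    [1, [0, 0, 0], [0, 0.12, 0]],
    [1, [0, 0.02, 0], [0, 0, 0]],
    [1, [0, 0.03, 0], [0, 0, 0]],
    [1, [0, 0, 0], [0, 0, 0]],
  ],
)

```text
time_s: 1.93
eef_pos: [0.4862, -0.2157, 0.3706]
eef_rot: [-0.589, 0.33, -0.31, 0.669]
wrist_force: [-0.7, 0.9, -1.4]
opening: 0.999
```

```bash
python3 rec.py; python3 kin.py
```

```text
1.9333 [-0.727 -0.04   1.977  0.49   0.7    0.61 ] [ 0.4862 -0.2157  0.3706] [-0.5892  0.33   -0.3103  0.6691] [-0.7  0.9 -1.4] 0.999
(1.57578045515097e-08, 1, 1, np.float64(3.141592653589793)) [ 0.      0.3134  0.4382  0.5145  0.0855  0.1455  0.1178 -0.    ]
[0. 0. 0. 0. 0. 0. 0. 0. 0. 0. 0. 0. 0. 0. 0. 0. 0. 0. 0. 0.]
```

```bash
cat > plan.py <<'E'
from kin import *
psi=np.radians(4.5); ex=np.array([np.cos(psi),np.sin(psi),0])
cup=np.array([.6515,-.1805,.151]); peg=np.array([.544,.1835,.105]); han=np.array([.5445,-.188,.152])
q0=D[-1,:6]
E
python3 - <<'E'
from plan import *
np.random.seed(0)
def sols(pos,rt):
    out=[]
    for k in range(14):
        s=q0 if k==0 else np.random.uniform(lo,hi)
        q,e=ik(pos,rt,s)
        if e<1e-4 and not any(np.abs(q-o).max()<.02 for o in out): out.append(q)
    return out
for t in np.radians([30,38,45]):
  for s in (1,-1):
    Rs,a=tool(psi,t,s); print("t",np.degrees(t).round(),"s",s)
    for q in sols(cup-.155*a,Rs): print("   start",q.round(2))
    mt=Rs.inv().apply(ex)
    for h in np.radians([-120,-90,-60,-30,0,30,60,90,120]):
        Rf,af=tool(h,np.pi/2-t,-s)
        assert np.allclose(Rf.apply(mt),[0,0,-1],atol=1e-6)
        for z in (-.036,):
            for q in sols(peg+[0,0,z]-.155*af,Rf): print("      peg h",np.degrees(h).round(),q.round(2))
E
```

```text
t 30.0 s 1
   start [-0.59  0.27  1.81  0.5   0.7   0.58]
      peg h -120.0 [ 0.4   1.01  1.07 -0.6   1.94  0.97]
      peg h -90.0 [ 0.52  0.86  1.35 -0.85  1.61  0.8 ]
      peg h 0.0 [0.22 0.39 2.29 3.48 0.61 1.4 ]
      peg h 30.0 [-0.21  0.37  2.33  2.14  0.76  2.  ]
      peg h 60.0 [-0.39  0.48  2.11  1.38  1.06  2.21]
      peg h 90.0 [-0.36  0.65  1.78  0.97  1.39  2.25]
      peg h 120.0 [-0.24  0.82  1.43  0.69  1.72  2.17]
t 30.0 s -1
   start [-0.59  0.27  1.81  0.5   0.7  -2.56]
      peg h -120.0 [ 0.4   1.01  1.07 -0.6   1.94 -2.17]
      peg h -90.0 [ 0.52  0.86  1.35 -0.85  1.61 -2.34]
      peg h 0.0 [ 0.22  0.39  2.29  3.48  0.61 -1.74]
      peg h 30.0 [-0.21  0.37  2.33  2.14  0.76 -1.15]
      peg h 60.0 [-0.39  0.48  2.11  1.38  1.06 -0.93]
      peg h 90.0 [-0.36  0.65  1.78  0.97  1.39 -0.9 ]
      peg h 120.0 [-0.24  0.82  1.43  0.69  1.72 -0.97]
t 38.0 s 1
   start [-0.63  0.24  1.9   0.78  0.61  0.3 ]
      peg h -120.0 [ 0.38  0.92  1.15 -0.53  1.82  0.98]
      peg h -90.0 [ 0.49  0.78  1.41 -0.77  1.51  0.77]
      peg h -60.0 [ 0.53  0.61  1.72 -1.05
[... 1037 characters left out ...]
25 2.22 4.04 0.17 0.81]
      peg h 30.0 [-0.11  0.23  2.25  1.6   0.43  2.62]
      peg h 60.0 [-0.27  0.35  2.08  1.12  0.87  2.56]
      peg h 90.0 [-0.27  0.51  1.81  0.81  1.22  2.42]
      peg h 120.0 [-0.18  0.68  1.52  0.57  1.52  2.23]
t 45.0 s -1
      peg h -120.0 [ 0.36  0.85  1.23 -0.47  1.71 -2.17]
      peg h -90.0 [ 0.45  0.72  1.46 -0.7   1.42 -2.42]
      peg h -60.0 [ 0.49  0.55  1.74 -0.94  1.06 -2.6 ]
      peg h 0.0 [ 0.19  0.25  2.22  4.04  0.17 -2.33]
      peg h 30.0 [-0.11  0.23  2.25  1.6   0.43 -0.52]
      peg h 60.0 [-0.27  0.35  2.08  1.12  0.87 -0.58]
      peg h 90.0 [-0.27  0.51  1.81  0.81  1.22 -0.72]
      peg h 120.0 [-0.18  0.68  1.52  0.57  1.52 -0.91]
```

```bash
cat > seg.py <<'E'
from plan import *
from bench import get_obs
def cur():
    o=get_obs(); r=R.from_quat(np.array(o["eef_rot"])[[1,2,3,0]]); return np.array(o["eef_pos"]),r
G=np.array([0,.155,0])
def seg(g1,R1,n,blocks=1,start=None,show=True):
    "from current pose to grasp point g1, rotation R1: blocks of n equal rows; prints row, then rounded-sim end"
    x,r=start or cur(); g0=x+r.apply(G); dr=(r.inv()*R1).as_rotvec(); q=ik(x,r,np.array(get_obs()["q"]))[0]
    rb,xb=r,x
    for b in range(1,blocks+1):
        rt=r*R.from_rotvec(dr*b/blocks); xt=g0+(g1-g0)*b/blocks-rt.apply(G)
        w=((rb.inv()*rt).as_rotvec()/n).round(4)
        S=sum((R.from_rotvec(w*k).as_matrix() for k in range(n)),np.zeros((3,3)))
        v=np.linalg.solve(S,rb.inv().apply(xt-xb)).round(4)
        for k in range(n): xb=xb+rb.apply(v); rb=rb*R.from_rotvec(w)
        qn,e=ik(xb,rb,q)
        print("row",v.tolist(),w.tolist(),"|v|%.3f |w|%.3f"%(np.linalg.norm(v),np.linalg.norm(w)),"x%d"%n,"q",qn.round(2),"e%.0e"%e,"dq/row",np.abs(qn-q).max().round(2)/n)
        q=qn
    print("end grasp",(xb+rb.apply(G)).round(4),"a",rb.apply([0,1,0]).round(3)); return xb,rb
t=np.radians(42); Rs,As=tool(psi,t,1); hf=np.radians(75); Rf,Af=tool(hf,np.pi/2-t,-1)
E
python3 - <<'E'
from seg import *
e=seg(cup-.09*As,Rs,6)
e=seg(cup,Rs,6,start=e)
e=seg(cup+[0,0,.1],Rs,5,start=e)
e=seg(peg+[0,0,.07],Rf,7,5,start=e)
e=seg(peg+[0,0,-.033],Rf,8,1,start=e)
E
```

```text
row [-0.004, 0.0049, -0.0036] [0.0177, -0.0136, 0.0274] |v|0.007 |w|0.035 x6 q [-0.75  0.01  2.03  0.82  0.73  0.22] e1e-11 dq/row 0.065
end grasp [ 0.5914 -0.1851  0.218 ] a [ 0.667  0.053 -0.743]
row [0.0, 0.015, -0.0] [0.0, 0.0, -0.0] |v|0.015 |w|0.000 x6 q [-0.65  0.24  1.94  0.94  0.58  0.13] e2e-10 dq/row 0.03833333333333334
end grasp [ 0.6514 -0.1804  0.1511] a [ 0.667  0.053 -0.743]
row [0.0, -0.0148, 0.0134] [0.0001, 0.0, -0.0] |v|0.020 |w|0.000 x5 q [-0.65  0.08  1.88  0.73  0.73  0.39] e8e-13 dq/row 0.052000000000000005
end grasp [ 0.6518 -0.1804  0.2509] a [ 0.667  0.053 -0.743]
row [-0.0094, 0.0006, -0.0004] [-0.0294, 0.0587, 0.0031] |v|0.009 |w|0.066 x7 q [-0.52  0.07  1.85  0.47  0.85  1.12] e1e-15 dq/row 0.10285714285714286
row [-0.0065, 0.0022, -0.0037] [-0.0294, 0.0588, 0.0031] |v|0.008 |w|0.066 x7 q [-0.43  0.11  1.81  0.42  1.03  1.64] e3e-09 dq/row 0.07428571428571429
row [-0.0027, 0.0041, -0.0053] [-0.0293, 0.0587, 0.003] |v|0.007 |w|0.066 x7 q [-0.38  0.15  1.8   0.51  1.16  2.04] e2e-15 dq/row 0.05714285714285715
row [0.0014, 0.0062, -0.0047] [-0.0294, 0.0587, 0.0031] |v|0.008 |w|0.066 x7 q [-0.35  0.19  1.85  0.68  1.22  2.37] e7e-15 dq/row 0.047142857142857146
row [0.0049, 0.0078, -0.0022] [-0.0294, 0.0588, 0.0031] |v|0.009 |w|0.066 x7 q [-0.31  0.23  1.95  0.92  1.21  2.64] e8e-13 dq/row 0.038571428571428576
end grasp [0.544  0.1831 0.1751] a [ 0.193  0.718 -0.669]
row [0.0, 0.0087, 0.0095] [0.0, -0.0, -0.0] |v|0.013 |w|0.000 x8 q [-0.31  0.44  1.96  1.    1.08  2.44] e1e-11 dq/row 0.02625
end grasp [0.5442 0.1839 0.072 ] a [ 0.193  0.718 -0.669]
```

move_arm(
  moves=[
    [1, [-0.004, 0.0049, -0.0036], [0.0177, -0.0136, 0.0274]],
    [1, [-0.004, 0.0049, -0.0036], [0.0177, -0.0136, 0.0274]],
    [1, [-0.004, 0.0049, -0.0036], [0.0177, -0.0136, 0.0274]],
    [1, [-0.004, 0.0049, -0.0036], [0.0177, -0.0136, 0.0274]],
    [1, [-0.004, 0.0049, -0.0036], [0.0177, -0.0136, 0.0274]],
    [1, [-0.004, 0.0049, -0.0036], [0.0177, -0.0136, 0.0274]],
    [1, [0, 0, 0], [0, 0, 0]],
  ],
)

```text
time_s: 2.52
eef_pos: [0.4876, -0.1931, 0.3372]
eef_rot: [0.672, -0.298, 0.273, -0.621]
wrist_force: [-0.6, 0.8, 0.7]
opening: 1.0
```

```bash
python3 - <<'E'
from h import *
from seg import *
c=camera("wrist"); save(c,"w1"); P=cloud(c); Z=P[...,2]
m=(Z>.15)&(Z<.19)&(P[...,0]>.59)&(P[...,0]<.70)&(abs(P[...,1]+.18)<.05)
C=P[m]; print(len(C))
def f(p):
    y=-C[:,0]*np.sin(p[0])+C[:,1]*np.cos(p[0]); return np.hypot(y-p[1],C[:,2]-p[2])-.026
p=least_squares(f,[.08,-.22,.151],loss='soft_l1',f_scale=.002).x
x=C[:,0]*np.cos(p[0])+C[:,1]*np.sin(p[0]); x1,x2=np.percentile(x,[1,99]); xm=(x1+x2)/2
print("yaw",np.degrees(p[0]),"z",p[2],"mid",xm*np.cos(p[0])-p[1]*np.sin(p[0]),xm*np.sin(p[0])+p[1]*np.cos(p[0]),"len",x2-x1,"res",np.abs(f(p)).mean())
H=P[(Z>.14)&(Z<.17)&(P[...,0]>.51)&(P[...,0]<.57)&(abs(P[...,1]+.19)<.07)]
if len(H): print("handle",len(H),H.mean(0),H.min(0),H.max(0))
print(cur()[0])
seg(cup,Rs,6)
E
```

```text
7951
yaw 4.725318955548724 z 0.15056424214860284 mid 0.6502892205528173 -0.18061252635202638 len 0.07681664321677295 res 0.0010290202045060456
handle 4 [ 0.54979239 -0.18830819  0.15273955] [ 0.54587894 -0.23758504  0.15176473] [ 0.55372733 -0.13934714  0.15430237]
[ 0.48780745 -0.19362042  0.33784342]
row [-0.0001, 0.0156, -0.0005] [-0.0008, 0.0006, 0.0008] |v|0.016 |w|0.001 x6 q [-0.65  0.24  1.94  0.94  0.58  0.13] e3e-10 dq/row 0.04
end grasp [ 0.6516 -0.1803  0.1513] a [ 0.667  0.053 -0.743]
```

View pics/w1.png

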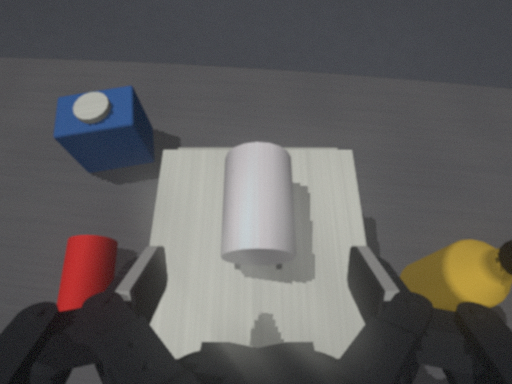

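The wrist view shows the cup at (258,205), centred between the open pads at (145,280) and (370,275). The refit agrees with the first measurement to 1 mm.

move_arm(
  moves=[
    [1, [0, 0.0156, -0.0005], [0, 0, 0]],
    [1, [0, 0.0156, -0.0005], [0, 0, 0]],
    [1, [0, 0.0156, -0.0005], [0, 0, 0]],
    [1, [0, 0.0156, -0.0005], [0, 0, 0]],
    [1, [0, 0.0156, -0.0005], [0, 0, 0]],
    [1, [0, 0.0156, -0.0005], [0, 0, 0]],
    [1, [0, 0, 0], [0, 0, 0]],
  ],
)

```text
time_s: 3.15
eef_pos: [0.5495, -0.1894, 0.2657]
eef_rot: [0.67, -0.299, 0.273, -0.622]
wrist_force: [-1.1, -0.0, 0.4]
opening: 1.001
```

move_arm(
  moves=[
    [0, [0, 0, 0], [0, 0, 0]],
    [0, [0, 0, 0], [0, 0, 0]],
    [0, [0, 0, 0], [0, 0, 0]],
    [0, [0, 0, 0], [0, 0, 0]],
    [0, [0, 0, 0], [0, 0, 0]],
    [0, [0, 0, 0], [0, 0, 0]],
    [0, [0, 0, 0], [0, 0, 0]],
    [0, [0, 0, 0], [0, 0, 0]],
  ],
)

```text
time_s: 3.82
eef_pos: [0.549, -0.1896, 0.2683]
eef_rot: [0.67, -0.299, 0.271, -0.623]
wrist_force: [-4.7, 2.1, 7.3]
opening: 0.584
```

```bash
python3 - <<'E'
from seg import *
x,r=cur(); print((x+r.apply(G)).round(4),(r.inv()*Rs).as_rotvec().round(4))
seg(x+r.apply(G)+[0,0,.1],r,6)
E
```

```text
[ 0.6534 -0.1826  0.1539] [-0.0076  0.0056  0.0076]
row [0.0002, -0.0123, 0.0112] [0.0, 0.0, 0.0] |v|0.017 |w|0.000 x6 q [-0.65  0.08  1.88  0.74  0.72  0.38] e7e-13 dq/row 0.045000000000000005
end grasp [ 0.6532 -0.1828  0.2538] a [ 0.673  0.045 -0.738]
```

move_arm(
  moves=[
    [0, [0, -0.006, 0.006], [0, 0, 0]],
    [0, [0, -0.011, 0.01], [0, 0, 0]],
    [0, [0, -0.015, 0.0135], [0, 0, 0]],
    [0, [0, -0.015, 0.0135], [0, 0, 0]],
    [0, [0, -0.015, 0.0135], [0, 0, 0]],
    [0, [0, -0.012, 0.011], [0, 0, 0]],
    [0, [0, 0, 0], [0, 0, 0]],
  ],
)

```text
time_s: 4.4
eef_pos: [0.5496, -0.1893, 0.3713]
eef_rot: [0.67, -0.299, 0.269, -0.624]
wrist_force: [-0.0, -0.5, -0.7]
opening: 0.579
```

```bash
python3 - <<'E'
from h import *
from seg import *
c=camera("side"); P=cloud(c); cv2.imwrite("pics/s1.png",cv2.resize(c["pixels"][60:240,160:400,::-1],None,fx=3,fy=3))
x,r=cur(); g=x+r.apply(G); print(get_obs()["wrist_force"].round(1),get_obs()["opening"],g.round(4))
m=(np.abs(P-g).max(2)<.07)&(c["pixels"].min(2)>95); C=P[m]
print(len(C),np.median(C,0),C.min(0),C.max(0))
E
```

```text
[ 0.3  0.2 -1.7] 0.5837307973098353 [ 0.6536 -0.1822  0.2548]
263 [ 0.66237397 -0.15983767  0.26688936] [ 0.59197202 -0.21290991  0.22906365] [ 0.69176882 -0.12140578  0.32312183]
```

View pics/s1.png

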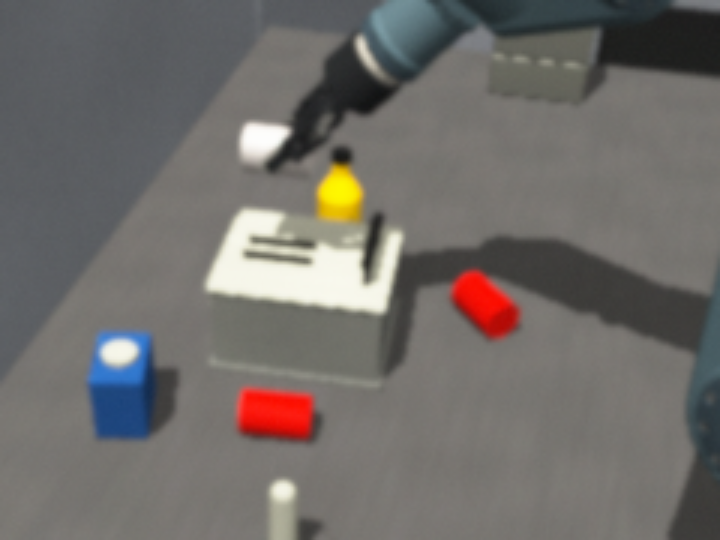

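```bash
python3 - <<'E'
from seg import *
seg(peg+[0,0,.08],Rf,7,5)
E
```

```text
row [-0.0095, 0.0003, -0.0002] [-0.0298, 0.0588, 0.0031] |v|0.010 |w|0.066 x7 q [-0.52  0.06  1.85  0.46  0.85  1.12] e2e-15 dq/row 0.10571428571428572
row [-0.0066, 0.0019, -0.0037] [-0.0299, 0.0589, 0.003] |v|0.008 |w|0.066 x7 q [-0.43  0.1   1.81  0.41  1.03  1.65] e3e-09 dq/row 0.07571428571428572
row [-0.0028, 0.0039, -0.0053] [-0.0298, 0.0588, 0.0031] |v|0.007 |w|0.066 x7 q [-0.38  0.14  1.8   0.5   1.17  2.05] e1e-15 dq/row 0.05714285714285715
row [0.0013, 0.006, -0.0048] [-0.0299, 0.0588, 0.0031] |v|0.008 |w|0.066 x7 q [-0.34  0.18  1.84  0.67  1.23  2.39] e9e-15 dq/row 0.047142857142857146
row [0.0049, 0.0077, -0.0023] [-0.0298, 0.0589, 0.003] |v|0.009 |w|0.066 x7 q [-0.31  0.21  1.95  0.91  1.22  2.66] e2e-12 dq/row 0.038571428571428576
end grasp [0.5442 0.1833 0.1851] a [ 0.192  0.718 -0.669]
```

move_arm(
  moves=[
    [0, [-0.0095, 0.0003, -0.0002], [-0.0298, 0.0588, 0.0031]],
    [0, [-0.0095, 0.0003, -0.0002], [-0.0298, 0.0588, 0.0031]],
    [0, [-0.0095, 0.0003, -0.0002], [-0.0298, 0.0588, 0.0031]],
    [0, [-0.0095, 0.0003, -0.0002], [-0.0298, 0.0588, 0.0031]],
    [0, [-0.0095, 0.0003, -0.0002], [-0.0298, 0.0588, 0.0031]],
    [0, [-0.0095, 0.0003, -0.0002], [-0.0298, 0.0588, 0.0031]],
    [0, [-0.0095, 0.0003, -0.0002], [-0.0298, 0.0588, 0.0031]],
  ],
)

```text
time_s: 5.03
eef_pos: [0.552, -0.122, 0.3695]
eef_rot: [-0.571, 0.231, -0.471, 0.631]
wrist_force: [0.4, -0.6, -1.4]
opening: 0.584
```

move_arm(
  moves=[
    [0, [-0.0066, 0.0019, -0.0037], [-0.0299, 0.0589, 0.003]],
    [0, [-0.0066, 0.0019, -0.0037], [-0.0299, 0.0589, 0.003]],
    [0, [-0.0066, 0.0019, -0.0037], [-0.0299, 0.0589, 0.003]],
    [0, [-0.0066, 0.0019, -0.0037], [-0.0299, 0.0589, 0.003]],
    [0, [-0.0066, 0.0019, -0.0037], [-0.0299, 0.0589, 0.003]],
    [0, [-0.0066, 0.0019, -0.0037], [-0.0299, 0.0589, 0.003]],
    [0, [-0.0066, 0.0019, -0.0037], [-0.0299, 0.0589, 0.003]],
  ],
)

```text
time_s: 5.62
eef_pos: [0.5543, -0.0682, 0.3641]
eef_rot: [0.443, -0.15, 0.643, -0.606]
wrist_force: [0.8, -0.0, -1.1]
opening: 0.581
```

move_arm(
  moves=[
    [0, [-0.0028, 0.0039, -0.0053], [-0.0298, 0.0588, 0.0031]],
    [0, [-0.0028, 0.0039, -0.0053], [-0.0298, 0.0588, 0.0031]],
    [0, [-0.0028, 0.0039, -0.0053], [-0.0298, 0.0588, 0.0031]],
    [0, [-0.0028, 0.0039, -0.0053], [-0.0298, 0.0588, 0.0031]],
    [0, [-0.0028, 0.0039, -0.0053], [-0.0298, 0.0588, 0.0031]],
    [0, [-0.0028, 0.0039, -0.0053], [-0.0298, 0.0588, 0.0031]],
    [0, [-0.0028, 0.0039, -0.0053], [-0.0298, 0.0588, 0.0031]],
  ],
)

```text
time_s: 6.2
eef_pos: [0.5509, -0.0214, 0.3478]
eef_rot: [0.291, -0.061, 0.781, -0.55]
wrist_force: [-0.1, -0.2, -1.0]
opening: 0.586
```

move_arm(
  moves=[
    [0, [0.0013, 0.006, -0.0048], [-0.0299, 0.0588, 0.0031]],
    [0, [0.0013, 0.006, -0.0048], [-0.0299, 0.0588, 0.0031]],
    [0, [0.0013, 0.006, -0.0048], [-0.0299, 0.0588, 0.0031]],
    [0, [0.0013, 0.006, -0.0048], [-0.0299, 0.0588, 0.0031]],
    [0, [0.0013, 0.006, -0.0048], [-0.0299, 0.0588, 0.0031]],
    [0, [0.0013, 0.006, -0.0048], [-0.0299, 0.0588, 0.0031]],
    [0, [0.0013, 0.006, -0.0048], [-0.0299, 0.0588, 0.0031]],
  ],
)

```text
time_s: 6.78
eef_pos: [0.5379, 0.0237, 0.3208]
eef_rot: [0.123, 0.031, 0.877, -0.464]
wrist_force: [0.3, -0.1, -1.0]
opening: 0.581
```

move_arm(
  moves=[
    [0, [0.0049, 0.0077, -0.0023], [-0.0298, 0.0589, 0.003]],
    [0, [0.0049, 0.0077, -0.0023], [-0.0298, 0.0589, 0.003]],
    [0, [0.0049, 0.0077, -0.0023], [-0.0298, 0.0589, 0.003]],
    [0, [0.0049, 0.0077, -0.0023], [-0.0298, 0.0589, 0.003]],
    [0, [0.0049, 0.0077, -0.0023], [-0.0298, 0.0589, 0.003]],
    [0, [0.0049, 0.0077, -0.0023], [-0.0298, 0.0589, 0.003]],
    [0, [0.0049, 0.0077, -0.0023], [-0.0298, 0.0589, 0.003]],
    [0, [0, 0, 0], [0, 0, 0]],
  ],
)

```text
time_s: 7.45
eef_pos: [0.512, 0.0737, 0.2849]
eef_rot: [-0.052, 0.12, 0.926, -0.353]
wrist_force: [-0.0, 0.0, -1.9]
opening: 0.587
```

```bash
cat > cupm.py <<'E'
from h import *
from seg import *
import sys
x,r=cur(); g=x+r.apply(G); o=get_obs(); print(o["wrist_force"].round(1),round(o["opening"],3),"g",g.round(4),"rot err",(r.inv()*Rf).as_rotvec().round(3))
ims=[]
for n in ["scene","side"]:
    c=camera(n); P=cloud(c); I=c["pixels"].astype(int)
    m=(np.abs(P-(g+[0,0,.003])).max(2)<.055)&(I.min(2)>90)&(I.max(2)-I.min(2)<30)&(P[...,2]>g[2]-.042); C=P[m]
    v,u=np.where(m); ims.append(cv2.resize(c["pixels"][max(0,int(v.mean())-50):,max(0,int(u.mean())-65):][:100,:130,::-1],(520,400)))
    def f(p): # axis: point p0,p1 at g z, slopes p2,p3
        d=np.array([p[2],p[3],1]);d/=np.linalg.norm(d); w=C-[p[0],p[1],g[2]]
        return np.linalg.norm(np.cross(w,d),axis=1)-.026
    s=C[C[:,2]<g[2]+.03]; Call=C; C=s
    p=least_squares(f,[*g[:2],0,0],loss='soft_l1',f_scale=.0015).x
    print(n,len(C),"axis at grasp z",p[:2].round(4),"slope",p[2:].round(3),"z",np.percentile(Call[:,2],[1,99]).round(3),"res",np.abs(f(p)).mean().round(4))
    T=P[(np.abs(P[...,:2]-peg[:2]).max(2)<.02)&(P[...,2]>.095)&(P[...,2]<.11)]
    print("   peg top",len(T), T.mean(0).round(4) if len(T) else "")
cv2.imwrite("pics/%s.png"%sys.argv[1],np.vstack(ims)[::1] if 0 else np.hstack(ims)[:, :1040][:, ::1] if 0 else cv2.resize(np.hstack(ims),(800,308)))
E
python3 cupm.py c1
```

```text
[-0.   0.  -1.9] 0.587 g [0.5409 0.1856 0.1815] rot err [ 0.003 -0.008  0.007]
scene 212 axis at grasp z [0.5404 0.1872] slope [ 0.015 -0.021] z [0.145 0.225] res 0.002
   peg top 32 [0.5512 0.1823 0.1029]
side 406 axis at grasp z [0.5417 0.1884] slope [ 0.004 -0.009] z [0.145 0.223] res 0.002
   peg top 59 [0.5422 0.187  0.1018]
```

View pics/c1.png

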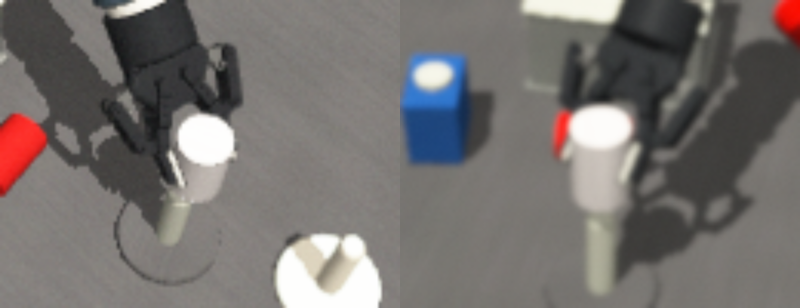

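The pictures show the cup bottom-up in the fingers, at (205,145) in the left crop and (600,130) in the right, over the dark-footed peg. Next I refit the peg as a cylinder to remove the visible-side bias.

```bash
python3 - <<'E'
from seg import *
for n in ("scene","side"):
    P=np.load(n+"0.npz")["P"]; 
    C=P[(np.abs(P[...,:2]-peg[:2]).max(2)<.03)&(P[...,2]>.025)&(P[...,2]<.098)]
    f=lambda p:np.hypot(C[:,0]-p[0]-p[2]*(C[:,2]-.06),C[:,1]-p[1]-p[3]*(C[:,2]-.06))-.014
    p=least_squares(f,[.544,.183,0,0],loss="soft_l1",f_scale=.001).x; print(n,len(C),p.round(4),np.abs(f(p)).mean())
    T=P[(np.abs(P[...,:2]-p[:2]).max(2)<.03)&(P[...,2]>.1025)]; print("  top centre",((T.max(0)+T.min(0))/2).round(4))
E
```

```text
scene 97 [ 0.5424  0.1798 -0.0045 -0.0082] 0.0006098852822632577
  top centre [0.5429 0.1803 0.1053]
side 160 [ 0.5438  0.1816 -0.0037  0.0054] 0.000812373315099402
  top centre [0.5425 0.1827 0.1047]
```

```bash
python3 - <<'E'
from seg import *
x,r=cur(); g=x+r.apply(G)
e=seg(g+[.002,-.0065,0],Rf,3); g1=e[0]+e[1].apply(G)
seg(g1+[0,0,-.1],Rf,8,start=e); print(Rf.inv().apply([0,0,-1]).round(3))
E
```

```text
row [-0.001, -0.0014, 0.0012] [0.0003, -0.0009, 0.0015] |v|0.002 |w|0.002 x3 q [-0.32  0.22  1.94  0.91  1.23  2.65] e2e-15 dq/row 0.0033333333333333335
end grasp [0.5446 0.1778 0.1829] a [ 0.192  0.718 -0.669]
row [-0.0, 0.0084, 0.0093] [0.0, -0.0, -0.0] |v|0.013 |w|0.000 x8 q [-0.32  0.42  1.96  0.98  1.1   2.46] e7e-12 dq/row 0.025
end grasp [0.5447 0.1779 0.0826] a [ 0.192  0.718 -0.669]
[0.    0.669 0.743]
```

move_arm(
  moves=[
    [0, [-0.0018, -0.0021, 0.0019], [0, 0, 0]],
    [0, [-0.0018, -0.0021, 0.0019], [0, 0, 0]],
    [0, [0, 0.005, 0.0056], [0, 0, 0]],
    [0, [0, 0.01, 0.011], [0, 0, 0]],
    [0, [0, 0, 0], [0, 0, 0]],
  ],
)

```text
time_s: 7.97
eef_pos: [0.5151, 0.066, 0.2631]
eef_rot: [-0.05, 0.121, 0.926, -0.354]
wrist_force: [-1.3, -0.4, -1.6]
opening: 0.585
```

```bash
python3 cupm.py c2
```

```text
[-1.3 -0.4 -1.6] 0.585 g [0.5443 0.1775 0.1594] rot err [ 0.001 -0.005  0.005]
scene 193 axis at grasp z [0.5441 0.1789] slope [ 0.021 -0.014] z [0.124 0.203] res 0.0016
   peg top 0 
side 379 axis at grasp z [0.5447 0.1814] slope [-0.006 -0.015] z [0.123 0.202] res 0.0019
   peg top 30 [0.541  0.1908 0.0993]
```

move_arm(
  moves=[
    [0, [0, 0.0069, 0.0076], [0, 0, 0]],
    [0, [0, 0.0069, 0.0076], [0, 0, 0]],
    [0, [0, 0.0069, 0.0076], [0, 0, 0]],
    [0, [0, 0.0069, 0.0076], [0, 0, 0]],
    [0, [0, 0.0069, 0.0076], [0, 0, 0]],
    [0, [0, 0.0069, 0.0076], [0, 0, 0]],
    [0, [0, 0.0069, 0.0076], [0, 0, 0]],
    [0, [0, 0.0069, 0.0076], [0, 0, 0]],
  ],
)

```text
time_s: 8.73
eef_pos: [0.5156, 0.0669, 0.182]
eef_rot: [-0.049, 0.121, 0.926, -0.354]
wrist_force: [0.3, 0.5, -1.6]
opening: 0.58
```

move_arm(
  moves=[
    [0, [0, 0.002, 0.0022], [0, 0, 0]],
    [0, [0, 0.002, 0.0022], [0, 0, 0]],
    [0, [0, 0, 0], [0, 0, 0]],
  ],
)

```text
time_s: 8.98
eef_pos: [0.5155, 0.067, 0.1767]
eef_rot: [-0.049, 0.121, 0.926, -0.354]
wrist_force: [0.2, -1.5, -1.5]
opening: 0.582
```

move_arm(
  moves=[
    [0, [0, 0.0014, 0.0015], [0, 0, 0]],
    [0, [0, 0.0014, 0.0015], [0, 0, 0]],
    [0, [0, 0, 0], [0, 0, 0]],
  ],
)

```text
time_s: 9.23
eef_pos: [0.5157, 0.067, 0.1732]
eef_rot: [-0.048, 0.121, 0.926, -0.354]
wrist_force: [-0.2, 0.3, -1.4]
opening: 0.582
```

move_arm(
  moves=[
    [0, [0, 0.0007, 0.0007], [0, 0, 0]],
    [0, [0, 0.0007, 0.0007], [0, 0, 0]],
    [0, [0, 0.0007, 0.0007], [0, 0, 0]],
    [0, [0, 0, 0], [0, 0, 0]],
  ],
)

```text
time_s: 9.57
eef_pos: [0.516, 0.067, 0.1716]
eef_rot: [-0.048, 0.121, 0.927, -0.353]
wrist_force: [-6.9, -3.7, 12.0]
opening: 0.585
```

```bash
python3 cupm.py c3
```

```text
[-6.9 -3.7 12. ] 0.585 g [0.5455 0.1789 0.0685] rot err [ 0.005 -0.001  0.003]
scene 161 axis at grasp z [0.5452 0.1803] slope [ 0.008 -0.032] z [0.034 0.113] res 0.0021
   peg top 126 [0.5453 0.1841 0.1077]
side 338 axis at grasp z [0.5456 0.1823] slope [-0.002 -0.019] z [0.031 0.11 ] res 0.0023
   peg top 144 [0.5426 0.1852 0.1071]
```

move_arm(
  moves=[
    [1, [0, 0, 0], [0, 0, 0]],
    [1, [0, 0, 0], [0, 0, 0]],
    [1, [0, 0, 0], [0, 0, 0]],
    [1, [0, 0, 0], [0, 0, 0]],
    [1, [0, 0, 0], [0, 0, 0]],
    [1, [0, 0, 0], [0, 0, 0]],
    [1, [0, -0.005, 0], [0, 0, 0]],
    [1, [0, -0.01, 0], [0, 0, 0]],
  ],
)

```text
time_s: 10.33
eef_pos: [0.5123, 0.0566, 0.1798]
eef_rot: [-0.049, 0.12, 0.926, -0.354]
wrist_force: [-0.0, -0.1, 0.1]
opening: 1.0
```

move_arm(
  moves=[
    [1, [0, -0.02, 0], [0, 0, 0]],
    [1, [0, -0.02, 0], [0, 0, 0]],
    [1, [0, -0.02, 0], [0, 0, 0]],
    [1, [0, -0.02, 0], [0, 0, 0]],
    [1, [0, -0.02, 0], [0, 0, 0]],
    [1, [0, -0.02, 0], [0, 0, 0]],
    [1, [0, -0.02, 0], [0, 0, 0]],
    [1, [0, 0, 0], [0, 0, 0]],
  ],
)

```text
time_s: 11.0
eef_pos: [0.4869, -0.0473, 0.2767]
eef_rot: [-0.047, 0.123, 0.925, -0.355]
wrist_force: [0.5, -1.4, 1.3]
opening: 0.998
```

```bash
python3 - <<'E'
from h import *
from seg import *
ims=[]
for n in ["scene","side"]:
    c=camera(n); P=cloud(c); I=c["pixels"].astype(int)
    m=(np.abs(P[...,:2]-peg[:2]).max(2)<.045)&(P[...,2]>.027)&(P[...,2]<.13); v,u=np.where(m); C=P[m]
    T=C[C[:,2]>.1]; A=np.c_[T[:,:2]-T[:,:2].mean(0),np.ones(len(T))]; s=np.linalg.lstsq(A,T[:,2],rcond=None)[0]
    print(n,"top plane slope/z",s.round(4),"centre",((T.min(0)+T.max(0))/2).round(4),"zmin",np.percentile(C[:,2],1).round(3))
    ims.append(cv2.resize(c["pixels"][max(0,int(v.mean())-50):,max(0,int(u.mean())-65):][:100,:130,::-1],(390,300)))
cv2.imwrite("pics/p1.png",np.hstack(ims))
# handle: tool down, jaw along ex
H=han
for sg in (1,-1):
    x=sg*ex; a=np.array([0,0,-1.]); Rh=R.from_matrix(np.c_[x,a,np.cross(x,a)])
    for s0 in (np.array(get_obs()["q"]),np.array([-.5,.3,1.8,0,1,0]),np.array([-.5,.3,1.8,0,1,2])):
        print(sg,[v.round(2) if k==0 else v for k,v in enumerate(ik(H-.155*a,Rh,s0))])
E
```

```text
scene top plane slope/z [-0.0373 -0.0176  0.1078] centre [0.5461 0.1805 0.1064] zmin 0.033
side top plane slope/z [ 0.0224 -0.0423  0.107 ] centre [0.5456 0.1834 0.1059] zmin 0.032
1 [array([-0.54,  0.24,  2.04,  2.56,  0.  ,  3.1 ]), np.float64(0.7017810207163194)]
1 [array([-0.54,  0.29,  1.69,  0.  ,  1.17, -0.62]), np.float64(3.8072207192429985e-10)]
1 [array([-0.54,  0.29,  1.69,  0.  ,  1.17, -0.62]), np.float64(1.8139656443594276e-13)]
-1 [array([-0.54,  0.29,  1.69,  0.  ,  1.17,  2.52]), np.float64(6.40237862725712e-12)]
-1 [array([-0.54,  0.29,  1.69,  0.  ,  1.17,  2.52]), np.float64(5.534413205499078e-12)]
-1 [array([-0.54,  0.29,  1.69,  0.  ,  1.17,  2.52]), np.float64(5.494908972281108e-10)]
```

View pics/p1.png

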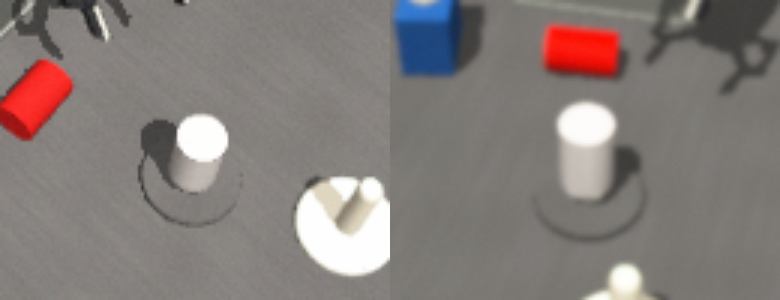

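Both crops show the cup upright on the dark-footed peg at (200,150) and (585,150), with its top at 0.107 m (0.108 expected). Next I move above the handle.

```bash
cat >> seg.py <<'E'
_a=np.array([0,0,-1.]); Rh=R.from_matrix(np.c_[-ex,_a,np.cross(-ex,_a)])
E
python3 - <<'E'
from seg import *
x,r=cur(); g=x+r.apply(G)
seg(np.array([.5455,-.188,.252]),Rh,8,3)
E
```

```text
row [-0.0044, -0.0091, 0.0001] [0.0346, -0.0134, -0.0059] |v|0.010 |w|0.038 x8 q [-0.57  0.18  1.82  0.53  1.39  2.55] e1e-13 dq/row 0.035
row [-0.0033, -0.0073, 0.0026] [0.0347, -0.0135, -0.0058] |v|0.008 |w|0.038 x8 q [-0.55  0.17  1.69  0.26  1.4   2.56] e4e-13 dq/row 0.03375
row [-0.002, -0.0049, 0.0047] [0.0346, -0.0134, -0.0059] |v|0.007 |w|0.038 x8 q [-0.54  0.18  1.6  -0.    1.36  2.53] e2e-11 dq/row 0.0325
end grasp [ 0.5457 -0.1882  0.2519] a [ 0. -0. -1.]
```

move_arm(
  moves=[
    [1, [-0.0044, -0.0091, 0.0001], [0.0346, -0.0134, -0.0059]],
    [1, [-0.0044, -0.0091, 0.0001], [0.0346, -0.0134, -0.0059]],
    [1, [-0.0044, -0.0091, 0.0001], [0.0346, -0.0134, -0.0059]],
    [1, [-0.0044, -0.0091, 0.0001], [0.0346, -0.0134, -0.0059]],
    [1, [-0.0044, -0.0091, 0.0001], [0.0346, -0.0134, -0.0059]],
    [1, [-0.0044, -0.0091, 0.0001], [0.0346, -0.0134, -0.0059]],
    [1, [-0.0044, -0.0091, 0.0001], [0.0346, -0.0134, -0.0059]],
    [1, [-0.0044, -0.0091, 0.0001], [0.0346, -0.0134, -0.0059]],
  ],
)

```text
time_s: 11.77
eef_pos: [0.5094, -0.0983, 0.3274]
eef_rot: [-0.024, 0.071, 0.872, -0.483]
wrist_force: [-0.4, -0.4, 0.4]
opening: 1.001
```

move_arm(
  moves=[
    [1, [-0.0033, -0.0073, 0.0026], [0.0347, -0.0135, -0.0058]],
    [1, [-0.0033, -0.0073, 0.0026], [0.0347, -0.0135, -0.0058]],
    [1, [-0.0033, -0.0073, 0.0026], [0.0347, -0.0135, -0.0058]],
    [1, [-0.0033, -0.0073, 0.0026], [0.0347, -0.0135, -0.0058]],
    [1, [-0.0033, -0.0073, 0.0026], [0.0347, -0.0135, -0.0058]],
    [1, [-0.0033, -0.0073, 0.0026], [0.0347, -0.0135, -0.0058]],
    [1, [-0.0033, -0.0073, 0.0026], [0.0347, -0.0135, -0.0058]],
    [1, [-0.0033, -0.0073, 0.0026], [0.0347, -0.0135, -0.0058]],
  ],
)

```text
time_s: 12.43
eef_pos: [0.5299, -0.1439, 0.3719]
eef_rot: [0.002, 0.021, 0.798, -0.602]
wrist_force: [-0.1, 0.1, 1.5]
opening: 1.001
```

move_arm(
  moves=[
    [1, [-0.002, -0.0049, 0.0047], [0.0346, -0.0134, -0.0059]],
    [1, [-0.002, -0.0049, 0.0047], [0.0346, -0.0134, -0.0059]],
    [1, [-0.002, -0.0049, 0.0047], [0.0346, -0.0134, -0.0059]],
    [1, [-0.002, -0.0049, 0.0047], [0.0346, -0.0134, -0.0059]],
    [1, [-0.002, -0.0049, 0.0047], [0.0346, -0.0134, -0.0059]],
    [1, [-0.002, -0.0049, 0.0047], [0.0346, -0.0134, -0.0059]],
    [1, [-0.002, -0.0049, 0.0047], [0.0346, -0.0134, -0.0059]],
    [1, [-0.002, -0.0049, 0.0047], [0.0346, -0.0134, -0.0059]],
  ],
)

```text
time_s: 13.1
eef_pos: [0.5461, -0.1868, 0.4047]
eef_rot: [0.028, -0.03, 0.707, -0.706]
wrist_force: [-0.3, -0.6, 0.1]
opening: 1.003
```

```bash
python3 - <<'E'
from h import *
from seg import *
x,r=cur(); print((x+r.apply(G)).round(4),(r.inv()*Rh).as_rotvec().round(4))
for n in ("wrist","scene"):
    c=camera(n); P=cloud(c); save(c,n+"h"); Z=P[...,2]; I=c["pixels"]
    m=(Z>.14)&(Z<.168)&(np.abs(P[...,0]-.545)<.03)&(np.abs(P[...,1]+.188)<.075); C=P[m]; print(n,len(C),np.median(Z[(np.abs(P[...,0]-.59)<.02)&(np.abs(P[...,1]+.12)<.02)]))
    if len(C)>20:
        # bar axis: level, yaw p0 (dir perpendicular to ex), offset p1 along ex, z p2
        def f(p): 
            e=np.array([np.cos(p[0]),np.sin(p[0])]); return np.hypot(C[:,:2]@e-p[1],Z[m]-p[2])-.007
        p=least_squares(f,[psi,.53,.152],loss="soft_l1",f_scale=.001).x
        e=np.array([np.cos(p[0]),np.sin(p[0])]); n2=np.array([-e[1],e[0]]); y=C[:,:2]@n2; y1,y2=np.percentile(y,[.5,99.5])
        print("  yaw",np.degrees(p[0]).round(2),"mid",(e*p[1]+n2*(y1+y2)/2).round(4),"z",p[2].round(4),"len",y2-y1,np.abs(f(p)).mean().round(4))
E
```

```text
[ 0.5456 -0.1866  0.2497] [0.0012 0.0034 0.0034]
wrist 2591 0.11929006122453009
  yaw 4.68 mid [ 0.5437 -0.1898] z 0.1522 len 0.10357010583095327 0.0004
scene 126 0.5241681973544741
  yaw 4.83 mid [ 0.5432 -0.19  ] z 0.1522 len 0.10456246305370098 0.0014
```

View pics/wristh.png

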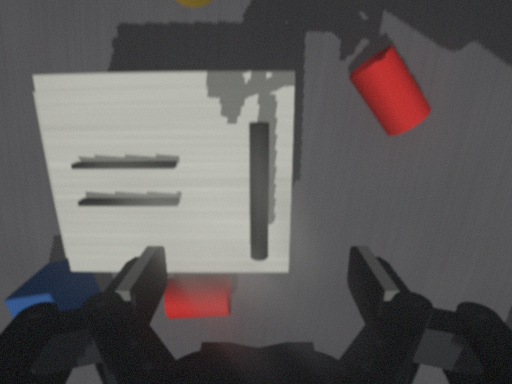

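The wrist view shows the bar from (259,122) to (259,258), midway between the pads in the jaw direction. Its mid is (0.5437, -0.1898, 0.152), as expected.

```bash
python3 - <<'E'
from seg import *
seg(np.array([.5437,-.1898,.1525]),Rh,7)
E
```

```text
row [0.0004, 0.014, 0.0004] [0.0001, 0.0004, 0.0002] |v|0.014 |w|0.000 x7 q [-0.54  0.29  1.69  0.    1.17  2.52] e6e-13 dq/row 0.027142857142857142
end grasp [ 0.5438 -0.1899  0.1526] a [-0.  0. -1.]
```

move_arm(
  moves=[
    [1, [0.0004, 0.014, 0.0004], [0, 0.0003, 0]],
    [1, [0.0004, 0.014, 0.0004], [0, 0.0003, 0]],
    [1, [0.0004, 0.014, 0.0004], [0, 0.0003, 0]],
    [1, [0.0004, 0.014, 0.0004], [0, 0.0003, 0]],
    [1, [0.0004, 0.014, 0.0004], [0, 0.0003, 0]],
    [1, [0.0004, 0.014, 0.0004], [0, 0.0003, 0]],
    [1, [0.0004, 0.014, 0.0004], [0, 0.0003, 0]],
    [1, [0, 0, 0], [0, 0, 0]],
  ],
)

```text
time_s: 13.87
eef_pos: [0.5419, -0.1889, 0.3037]
eef_rot: [0.025, -0.03, 0.709, -0.704]
wrist_force: [-1.0, 1.2, -1.5]
opening: 0.998
```

move_arm(
  moves=[
    [0, [0, 0, 0], [0, 0, 0]],
    [0, [0, 0, 0], [0, 0, 0]],
    [0, [0, 0, 0], [0, 0, 0]],
    [0, [0, 0, 0], [0, 0, 0]],
    [0, [0, 0, 0], [0, 0, 0]],
    [0, [0, 0, 0], [0, 0, 0]],
    [0, [0, 0, 0], [0, 0, 0]],
    [0, [0, 0, 0], [0, 0, 0]],
  ],
)

```text
time_s: 14.53
eef_pos: [0.5439, -0.1904, 0.3088]
eef_rot: [0.028, -0.027, 0.707, -0.706]
wrist_force: [3.0, 1.2, 2.9]
opening: 0.137
```

move_arm(
  moves=[
    [0, [0, 0, 0], [0, 0, 0]],
    [0, [0, 0, 0], [0, 0, 0]],
    [0, [0, 0, 0], [0, 0, 0]],
  ],
)

```text
time_s: 14.78
eef_pos: [0.5439, -0.1904, 0.3088]
eef_rot: [0.028, -0.027, 0.707, -0.706]
wrist_force: [4.9, 1.3, 4.2]
opening: 0.141
```

```bash
python3 - <<'E'
from seg import *
x,r=cur(); g=x+r.apply(G); print(g.round(4))
ey=np.array([-ex[1],ex[0],0])
for th0,th in ((0,.05),(.05,.1),(.1,.15),(.15,.2)):
    pass
h=np.array([-.175,.039])
def hp(th): return np.array([-.175*np.cos(th)+.039*np.sin(th),.175*np.sin(th)+.039*np.cos(th)])
e=None
for th in (.08,.2):
    d=hp(th)-hp(0); e=seg(g+ex*d[0]+[0,0,d[1]],R.from_rotvec(ey*th)*r,8,start=e); print(th,d.round(4))
E
```

```text
[ 0.5441 -0.1903  0.1538]
row [-0.002, -0.0017, -0.0] [0.0, 0.0, -0.01] |v|0.003 |w|0.010 x8 q [-0.52  0.32  1.61 -0.05  1.28  2.56] e2e-09 dq/row 0.01375
end grasp [ 0.5481 -0.19    0.1673] a [-0.079 -0.006 -0.997]
0.08 [0.0037 0.0139]
row [-0.0029, -0.0026, -0.0] [0.0, 0.0, -0.015] |v|0.004 |w|0.015 x8 q [-0.48  0.39  1.49 -0.11  1.43  2.61] e6e-15 dq/row 0.02
end grasp [ 0.5554 -0.1895  0.1875] a [-0.197 -0.015 -0.98 ]
0.2 [0.0112 0.034 ]
```

move_arm(
  moves=[
    [0, [-0.002, -0.0017, 0], [0, 0, -0.01]],
    [0, [-0.002, -0.0017, 0], [0, 0, -0.01]],
    [0, [-0.002, -0.0017, 0], [0, 0, -0.01]],
    [0, [-0.002, -0.0017, 0], [0, 0, -0.01]],
  ],
)

```text
time_s: 15.12
eef_pos: [0.5513, -0.1899, 0.3114]
eef_rot: [-0.013, 0.042, -0.706, 0.707]
wrist_force: [11.3, -5.6, -19.2]
opening: 0.139
```

move_arm(
  moves=[
    [0, [-0.002, -0.0017, 0], [0, 0, -0.01]],
    [0, [-0.002, -0.0017, 0], [0, 0, -0.01]],
    [0, [-0.002, -0.0017, 0], [0, 0, -0.01]],
    [0, [-0.002, -0.0017, 0], [0, 0, -0.01]],
    [0, [0, 0, 0], [0, 0, 0]],
  ],
)

```text
time_s: 15.53
eef_pos: [0.56, -0.1892, 0.3201]
eef_rot: [0.001, 0.057, -0.705, 0.707]
wrist_force: [4.7, -0.7, -2.3]
opening: 0.14
```

move_arm(
  moves=[
    [0, [-0.0029, -0.0026, 0], [0, 0, -0.015]],
    [0, [-0.0029, -0.0026, 0], [0, 0, -0.015]],
    [0, [-0.0029, -0.0026, 0], [0, 0, -0.015]],
    [0, [-0.0029, -0.0026, 0], [0, 0, -0.015]],
    [0, [-0.0029, -0.0026, 0], [0, 0, -0.015]],
    [0, [-0.0029, -0.0026, 0], [0, 0, -0.015]],
    [0, [0, 0, 0], [0, 0, 0]],
  ],
)

```text
time_s: 16.12
eef_pos: [0.5792, -0.1877, 0.3337]
eef_rot: [0.033, 0.088, -0.702, 0.706]
wrist_force: [4.9, -0.8, -3.0]
opening: 0.138
```

```bash
cat > lid.py <<'E'
from h import *
from seg import *
x,r=cur(); g=x+r.apply(G); o=get_obs(); print(o["time_s"],"g",g.round(4),"f",o["wrist_force"].round(1),o["opening"])
hx=np.array([.5437,-.1898])+.175*ex[:2]
d=g-[*hx,.113]; ang=np.arctan2(d[2],-d[:2]@ex[:2])-np.arctan2(.039,.175); print("lid angle by grasp",ang.round(3),"r",np.hypot(d[2],d[:2]@ex[:2]).round(4))
for n in ("side","scene"):
    c=camera(n); P=cloud(c); save(c,n+"_l%d"%round(o["time_s"]*100)); I=c["pixels"].astype(int)
    s=(P[...,:2]-hx)@ex[:2]; y=(P[...,:2]-hx)@np.array([-ex[1],ex[0]])
    m=(s<-.03)&(s>-.195)&(np.abs(y)>.03)&(np.abs(y)<.08)&(P[...,2]>.112)&(P[...,2]<.19)&(I.min(2)>120)
    if m.sum()>20:
        h=np.abs(P[...,2][m]-0); 
        b=np.array([0,0.]); f=lambda p:P[...,2][m]-p[1]+s[m]*np.tan(p[0])
        p=least_squares(f,[.2,.119],loss="soft_l1",f_scale=.002).x; print(n,m.sum(),"lid angle by plane",p.round(3),"gap mm",203*np.sin(p[0]))
E
python3 lid.py
```

```text
16.1167 g [ 0.5528 -0.1896  0.181 ] f [ 4.9 -0.8 -3. ] 0.13814598406448592
lid angle by grasp 0.17 r 0.1794
side 593 lid angle by plane [0.159 0.118] gap mm 32.2410170991056
scene 1126 lid angle by plane [0.159 0.119] gap mm 32.11300306905354
```

move_arm(
  moves=[
    [0, [-0.0029, -0.0026, 0], [0, 0, -0.015]],
    [0, [-0.0029, -0.0026, 0], [0, 0, -0.015]],
    [0, [-0.0018, -0.0016, 0], [0, 0, -0.009]],
    [0, [0, 0, 0], [0, 0, 0]],
    [0, [0, 0, 0], [0, 0, 0]],
  ],
)

```text
time_s: 16.63
eef_pos: [0.5876, -0.1871, 0.3389]
eef_rot: [0.046, 0.101, -0.7, 0.705]
wrist_force: [5.6, -1.3, -3.6]
opening: 0.14
```

```bash
python3 lid.py; ls pics | grep side_l
```

```text
16.6333 g [ 0.5554 -0.1894  0.1873] f [ 5.6 -1.3 -3.6] 0.14029485668639277
lid angle by grasp 0.208 r 0.1794
side 601 lid angle by plane [0.195 0.119] gap mm 39.40251178399519
scene 1128 lid angle by plane [0.195 0.12 ] gap mm 39.359880385087926
side_l1612.png
side_l1663.png
```

View pics/side_l1663.png

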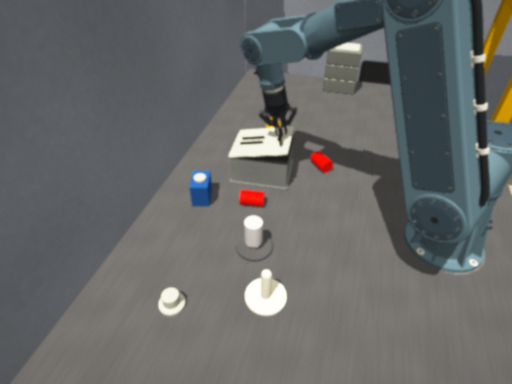

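The side view shows the lid ajar with the handle in the fingers at (280,130), the cup home on the dark peg at (254,232), and the tin, bottle and bush where they were. I'm handing in.

```bash
python3 -c "
from bench import *
print(hand_in())"
```

```text
the job is handed in; nothing more can be done
None
```

I stood the cup upside down on the dark-footed peg and let it go. I then broke the lid free and handed in at 16.7 s with the fingers holding it ajar.

- **Cup:** it met the peg top with about 12 N. After release its top measured 0.107–0.108 m, against 0.108 m expected. It stood upright and within about 3 mm of the peg's axis. I did not measure it again after the lid work, but the last picture shows it still in place.
- **Lid:** the last check put it at 0.195 rad, a gap of about 39 mm, from a plane fit that agreed in both cameras. The angle worked out from the grasp point was 0.208 rad (about 42 mm), a small disagreement. It was never commanded past about 0.21 rad.
- **Forces:** the highest wrist force reported was about 23 N, read as the gasket gave way. The grip on the handle was steady at the end.
- **Bystanders:** the tin, the oil bottle, the steel bush and both red cups look untouched in the last pictures. I did not measure their positions again.

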